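# Load the last two vials and lift the carrier out of the chiller

## Robot

A 6-joint arm with a two-finger parallel gripper is mounted at the origin on the work surface. World frame = base frame: x ahead of the robot, y to its left, z up, the work surface at z = 0. Lengths are in m, angles in rad, forces in N, time in s.
With the tool pointing down it reaches from about 0.375 to 0.9 m from the base axis. Payload 3.1 kg.
Tool frame: the origin (TCP) lies between the finger pads; the fingertips stand 19 mm ahead of it and the grasp point (between the pads) is the TCP; z points along the fingers, y is the direction in which the jaws open and shut (so a half turn about z gives the same grasp; the last joint's range is limited). The gripper opens to 87 mm and grips with 3 to 60 N. Pads are 19 mm wide; open, the fingers measure 117 mm over their backs; the gripper's body (75 mm by 190 mm) begins 51 mm behind the grasp point.
Start: joints at [-1.458, 0.527, 1.433, -0, 1.181, -0.178], TCP at [0.179, -0.599, 0.242] pointing down, gripper open.
Joint ranges: [-3.08, 3.08], [-0.75, 2.2], [0.22, 2.44], [-1.43, 4.57], [0, 2.65], [-2.85, 2.85]. Speed limits (rad/s): [2.79, 2.79, 3.14, 3.14, 3.14, 3.14].

## Interface

Orientations are given as a unit quaternion [x, y, z, w].
In Python, from rig import robot gives the robot as it stands.
- The arm moves only by the tool apply_moves, never from a script. Its argument "series" is a list of rows, each a list of 7 numbers: the shift along the tool's x, y, z in cm, then the turn, a rotation vector about the tool's x, y, z in degrees, then the opening, from 0 (shut) to 1 (fully open). In form: [[dx, dy, dz, rx, ry, rz, grip], ...]. A call has 1 to 5 rows; each row is the pose to reach, as a shift and turn from the pose commanded when the call began, along the tool's axes at that moment; what a row does not reach only later rows make up. A row lasts 1/12 s, in which the tool goes at most 41.7 mm and 7.16 degrees, less where a joint would pass 70% of its speed; a pose out of reach is approached as far as the arm can. A call with a gripper value outside its range is refused whole. The fingers move at their own pace and stop on an object; "newtons" is the grip in N (left out, the last holds). Time passes only in rows, so rows that repeat a pose let the fingers close. It gives the time, the measured TCP pose, the force and the opening at its end, in the units of the state.
- robot.get_obs(): the state, without advancing time (a new reading comes with each control period).
- robot.camera(name): name is "scene" or "top" or "wrist"; returns the picture (480x640x3 uint8, red, green, blue); there is no depth.
- robot.camera_params(name): a dict with "mtx" (3x3 intrinsics, pixels), "origin" and "rotation" of the camera in the world. Camera axes: x right, y down, z forward; pixel columns grow to the right and rows downward; lengths in m; the calibration is good to about 2 mm. A picture is of the moment at which its call begins: read the wrist's pose just before it. camera_params takes no time and is no camera call; for the wrist camera it gives the pose at the moment of the call.
- robot.hand_in(): hands the job in, once; it reports no verdict.
The state is a dict: "time": time; "q": joint angles; "joint_velocities": joint speeds; "joint_torque": joint torques, N m; "position": TCP position; "tool_rot": TCP orientation; "ft_force": force on the tool from outside, world axes, zero at the start; "moment": the same for the moment, N m; "grip_width": finger opening in m.
Only numpy, scipy, OpenCV 4.12 (cv2) and the standard library are available. Lean on these libraries where they do the work, as an engineer would, in place of code of your own. Each camera call takes 0.05 s, during which the arm holds its last target. There are 200 camera calls.

## Task

Two capped sample vials, a wide one and a slim one, still stand out on the bench: put each into the empty hole of its own size in the metal carrier that sits in the chiller, pushed down until it stands on the carrier's bottom plate. Then take the carrier by its handle, lift it straight out so that its underside is at least 5 cm above the chiller's rim, and finish while still holding it there, steady and level, above the chiller with all six vials in place, for a colleague to take. Keep it level on the way up and leave everything else on the bench where it is.

Things in the scene. Friction and masses are not known exactly. Their poses are not given: they have to be found in the camera images.
- chiller: dry chiller, fixed: ivory housing, 200 mm wide (y), control panel towards the robot (-x). Origin on the bench under the middle of the well; z up. It reaches from x = -160 to +96 mm. The shallow well in its top is 156 (x) by 148 mm (y), its floor 70 mm and its rim 88 mm above the bench; the carrier stands in it with 4 mm to spare all round.
- carrier: loose metal vial carrier, 0.5 kg, two plates 148 (x) by 140 mm (y). Origin at the centre of its underside, z up, axes about as the chiller's. Dark bottom plate 4 mm thick; upper face of the 6 mm top plate 22 mm above the underside. Holes through the top plate at x = -52, 0, +52 mm: wide (32 mm) at y = +48, slim (21 mm) at y = -48. Vials stand 18 mm below the top plate's upper face.
- handle: the carrier's handle, rigid with it: straight black bar along the carrier's x, midway between the rows, 132 mm long, 12 mm wide (y), 16 mm high, on a 10 mm steel post at each end (112 mm free between). Origin at the bar's centre, 100 mm above the carrier's underside; the bar's underside is 27 mm above the tallest vial; axes as the carrier's.
- wide_hole (a point): the empty wide hole (32 mm): its centre, on the upper face of the top plate, at carrier x = -52, y = +48 mm; axes as the carrier's. The next wide hole in the row (52 mm towards +x) holds a vial.
- slim_hole (a point): the empty slim hole (21 mm): its centre, on the upper face of the top plate, at carrier x = +52, y = -48 mm; axes as the carrier's. The next slim hole in the row (52 mm towards -x) holds a vial.
- wide_vial_c (a point): the loose wide vial, standing upright on the bench: amber glass body 28 mm across and 46 mm high, white screw cap 24 mm across, 61 mm high in all, about 36 g. The point is at its centre, 30.5 mm above its foot; z up along its axis. Seated, it stands 43 mm out of the top plate.
- slim_vial_c (a point): the loose slim vial, standing upright on the bench: amber glass body 17 mm across and 39 mm high, white screw cap 15.6 mm across, 54 mm high in all, about 16 g. The point is at its centre, 27 mm above its foot; z up along its axis. Seated, it stands 36 mm out of the top plate.
- wide_b_c (a point): centre of the wide vial already in the middle wide hole
- wide_c_c (a point): centre of the wide vial already in the wide hole at carrier x = +52 mm
- slim_b_c (a point): centre of the slim vial already in the middle slim hole
- slim_c_c (a point): centre of the slim vial already in the slim hole at carrier x = -52 mm
- beaker: bystander: small empty glass beaker, 46 mm across, 62 mm high, origin under its centre
- timer: bystander: flat white bench timer, 60 x 60 x 16 mm, origin under its centre
- tip_box: bystander: box of pipette tips, 80 x 118 x 59 mm high, origin under its centre
- dish: bystander: clear covered culture dish, 94 mm across, 15 mm high, origin under its centre
- reagent: bystander: glass reagent bottle with blue cap, 68 mm across, 125 mm high, origin under its centre
- marker: bystander: marker pen lying down, 130 mm long along its x, 12 mm thick, origin near its middle on the bench
Mind the look-alikes: they are no part of the job. What is shaped like the part that bears wide_vial_c but pink or turquoise is not meant.

How it is judged:
By the outcome, as a careful person would: the job done as asked, in the order asked, and still so for the second after the job is handed in, while the arm keeps its last pose, push and grip.
It also fails if it takes over 72 s, if anything falls off the work surface, if the arm or the gripper's body presses on something with over 40 N, if the wrist force passes 120 N, or if a joint passes its speed limit or range.

## Working session

There is one attempt and no reset: what is moved stays moved. The work goes in short steps, Python scripts to look and compute and a tool call to move; the robot and the scene stay as the last step left them, time stands still between calls to the robot, and variables do not carry over. Pictures are saved under pics/ and viewed, about 8 in all and at most 12, crops included, and the job is handed in when it is done.

Besides the shell and the picture viewer there is one more tool, called after "Call:" as name([rows], argument=value, ...), one row to a line, values as JSON. apply_moves: Moves the arm, as the interface text tells. Its arguments: {"type":"object","properties":{"series":{"type":"array"},"newtons":{"type":"number"}},"required":["series"]}

```bash
mkdir -p pics; ls
python3 - <<'E'
from rig import robot
import cv2, numpy as np
o=robot.get_obs(); print(o)
for n in ("scene","top"):
    im=robot.camera(n); cv2.imwrite(f"pics/{n}0.png",im[:,:,::-1]); p=robot.camera_params(n); print(n,p)
E
```

```text
pics
{'time': 0.0, 'q': array([-1.45848722e+00,  5.28450187e-01,  1.43392836e+00,  2.07084872e-05,
        1.18135185e+00, -1.78462674e-01]), 'joint_velocities': array([-2.73813189e-04,  1.03271860e-03, -1.40254083e-03,  8.42336015e-04,
        1.64859907e-03, -8.52999858e-05]), 'joint_torque': array([-1.02501355e-03, -4.40039492e+01, -1.76592636e+01,  6.33795164e-02,
        5.81788807e-02, -1.48799109e-04]), 'position': array([ 0.1791593 , -0.59804776,  0.2405731 ]), 'tool_rot': array([ 9.89450080e-01,  1.44870275e-01,  4.49177377e-05, -1.06796648e-03]), 'ft_force': array([ 0.7910478 ,  0.57089647, -0.09432971]), 'moment': array([-0.03177615,  0.01916108,  0.00860002]), 'grip_width': 0.08714191687935444}
scene {'mtx': array([[542.69846237,   0.        , 319.84378057],
       [  0.        , 542.69846237, 234.63471205],
       [  0.        ,   0.        ,   1.        ]]), 'origin': array([ 1.05988436, -0.63826383,  0.98412417]), 'rotation': array([ 0.8819243 ,  0.30320359, -0.11501845, -0.34212259])}
top {'mtx': array([[562.00506275,   0.        , 314.77988646],
       [  0.        , 562.00506275, 245.68101847],
       [  0.        ,   0.        ,   1.        ]]), 'origin': array([ 0.32953657, -0.01986277,  1.57874336]), 'rotation': array([ 0.71334839, -0.6944921 ,  0.07402243, -0.05775361])}
```

View pics/scene0.png

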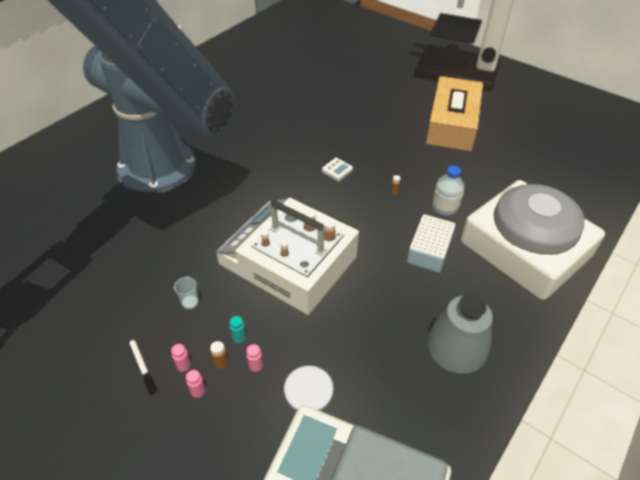

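View pics/top0.png

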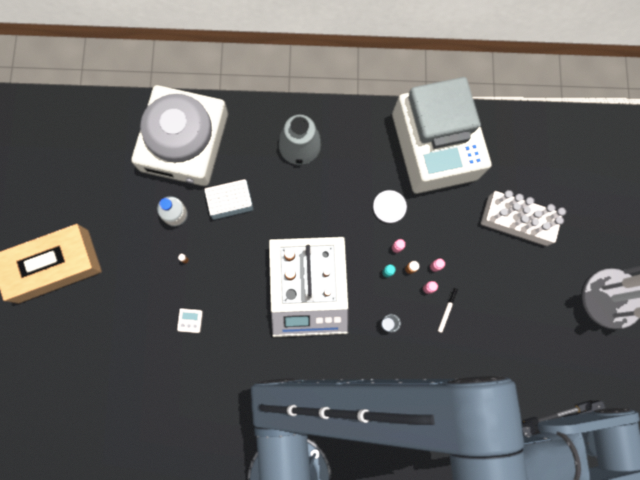

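The chiller is around (309,285) in the top view. The wide vial is at about (413,267), between pink and turquoise decoys, and the slim vial is at about (182,258). The empty wide hole is at about (291,294) and the empty slim hole is at upper right.

```bash
cat > h.py <<'E'
from rig import robot
import cv2, numpy as np
from scipy.spatial.transform import Rotation as R
def ray(p,uv):
    d=R.from_quat(p["rotation"]).apply(np.linalg.inv(p["mtx"])@[uv[0],uv[1],1.]); return p["origin"],d/np.linalg.norm(d)
def onz(p,uv,z):
    o,d=ray(p,uv); return o+d*(z-o[2])/d[2]
def proj(p,X):
    c=R.from_quat(p["rotation"]).inv().apply(np.asarray(X)-p["origin"]); return (p["mtx"]@(c/c[2]))[:2]
def tri(p1,a,p2,b):
    o1,d1=ray(p1,a);o2,d2=ray(p2,b)
    t=np.linalg.lstsq(np.c_[d1,-d2],o2-o1,rcond=None)[0]; A=o1+d1*t[0];B=o2+d2*t[1]; return (A+B)/2,np.linalg.norm(A-B)
def blobs(m,amin,amax,roi):
    x0,y0,x1,y1=roi; k=np.zeros(m.shape,np.uint8); k[y0:y1,x0:x1]=m[y0:y1,x0:x1]
    n,l,s,c=cv2.connectedComponentsWithStats(k.astype(np.uint8)); return [(c[i].round(2),s[i,4],s[i,:4]) for i in range(1,n) if amin<=s[i,4]<=amax]
def go(X,yaw):
    """tool-frame shift (cm) and rotvec (deg) to reach pos X, tool down, tool x at yaw deg"""
    o=robot.get_obs(); q=R.from_quat(o["tool_rot"]); T=R.from_euler('z',yaw,degrees=True)*R.from_euler('x',180,degrees=True)
    print("go",np.round(q.inv().apply(np.asarray(X)-o["position"])*100,2),np.round((q.inv()*T).as_rotvec(degrees=True),2),"pos",np.round(o["position"],4),"F",np.round(o["ft_force"],1),"w",round(o["grip_width"],4),"t",round(o["time"],2))
def shot(n,f): 
    p=robot.camera_params(n); im=robot.camera(n)[:,:,::-1].copy(); cv2.imwrite(f"pics/{f}.png",im); return p,im
E
python3 - <<'E'
from h import *
P={n:robot.camera_params(n) for n in("scene","top")}; I={n:cv2.imread(f"pics/{n}0.png") for n in P}
def white(im): h=cv2.cvtColor(im,cv2.COLOR_BGR2HSV); return (h[...,1]<70)&(h[...,2]>120)
roi={"wide":((405,258,422,276),(208,338,230,356)),"slim":((174,250,190,266),(388,172,402,186))}
for k,(t,s) in roi.items():
    a=blobs(white(I["top"]),8,300,t);b=blobs(white(I["scene"]),8,300,s); print(k,a,b)
    for z in(.061,.054): print(z,onz(P["top"],a[0][0],z).round(4))
    print(tri(P["top"],a[0][0],P["scene"],b[0][0]))
# chiller housing
k=np.zeros((480,640),bool); m=white(I["top"]); 
print(blobs(m,500,9000,(260,230,355,345)))
cr=[I["top"][225:345,255:360],]
cv2.imwrite("pics/c1.png",np.hstack([cv2.resize(cr[0],None,fx=5,fy=5,interpolation=cv2.INTER_CUBIC)]))
print([onz(P["top"],u,.088).round(4) for u in ((270,239),(347,238),(347,334),(272,336))])
E
```

```text
wide [(array([414.08, 265.43]), np.int32(88), array([409, 261,  11,  10], dtype=int32))] [(array([216.76, 347.13]), np.int32(165), array([210, 341,  15,  14], dtype=int32))]
0.061 [ 0.5695 -0.3252  0.061 ]
0.054 [ 0.5706 -0.3266  0.054 ]
(array([ 0.56978501, -0.32595955,  0.05802217]), np.float64(0.0005256485105913308))
slim [(array([181.44, 256.87]), np.int32(52), array([178, 253,   8,   9], dtype=int32))] [(array([396.24, 178.12]), np.int32(50), array([393, 175,   8,   7], dtype=int32))]
0.061 [0.575  0.3108 0.061 ]
0.054 [0.5762 0.3123 0.054 ]
(array([0.57625458, 0.31262357, 0.05052617]), np.float64(0.0012557764803720229))
[(array([308.51, 285.32]), np.int32(7073), array([269, 236,  80, 101], dtype=int32))]
[array([0.6264, 0.0705, 0.088 ]), array([ 0.6353, -0.1377,  0.088 ]), array([ 0.378 , -0.1412,  0.088 ]), array([0.3679, 0.0552, 0.088 ])]
```

View pics/c1.png

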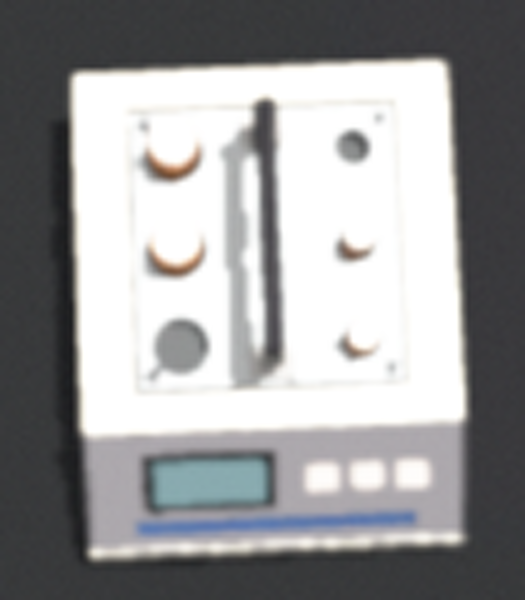

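Run:
```python
from h import *
p=robot.camera_params("top")
A=onz(p,(290.9,293.9),.092);B=onz(p,(325.3,253.9),.092); d=B-A
c=np.degrees(np.arctan2(d[1],d[0])-np.arctan2(-96,104)); print(A,B,np.linalg.norm(d[:2]),"exp .1415 yaw",c,"ctr",(A+B)/2)
h=[onz(p,(u/5+255-.4,v/5+225-.4),.178) for u,v in((274,358),(265,102))]; e=h[1]-h[0]; print("bar",h,np.linalg.norm(e),np.degrees(np.arctan2(e[1],e[0])))
go([.570,-.326,.2],90+c)
```

```text
[0.47907048 0.00927206 0.092     ] [ 0.58913125 -0.07957684  0.092     ] 0.14144787009191248 exp .1415 yaw 3.7964487446110935 ctr [ 0.53410086 -0.03515239  0.092     ]
bar [array([ 0.46592265, -0.03869057,  0.178     ]), array([ 0.59572855, -0.03072227,  0.178     ])] 0.1300502432719622 3.5127629589968845
go [ 45.25 -14.86   4.11] [ -0.08  -0.09 -77.14] pos [ 0.1791 -0.5981  0.2407] F [-0.5  0.3 -0.7] w 0.087 t 0.1
```

Call:
apply_moves([
  [3.5, -1.2, 0.3, 0, 0, -6, 1],
  [7, -2.4, 0.6, 0, 0, -12, 1],
  [10.5, -3.6, 0.9, 0, 0, -18, 1],
  [14, -4.8, 1.2, 0, 0, -25, 1],
  [17.5, -5.9, 1.6, 0, 0, -32, 1],
], newtons=20)

```text
time: 0.52
position: [0.3309, -0.4906, 0.2251]
tool_rot: [0.91, 0.414, 0.0, -0.0]
ft_force: [-0.2, 0.7, -0.0]
grip_width: 0.087
```

Run:
```python
from h import *
go([.570,-.326,.2],93.7)
```

```text
go [28.11  7.24  2.52] [-3.000e-02 -5.000e-02 -4.473e+01] pos [ 0.3309 -0.4906  0.2251] F [-0.2  0.7 -0. ] w 0.087 t 0.52
```

Call:
apply_moves([
  [3.4, 0.9, 0.3, 0, 0, -6, 1],
  [6.8, 1.8, 0.6, 0, 0, -12, 1],
  [10.2, 2.6, 0.9, 0, 0, -18, 1],
  [13.6, 3.5, 1.2, 0, 0, -24, 1],
  [17.0, 4.4, 1.5, 0, 0, -30, 1],
])

```text
time: 0.93
position: [0.4763, -0.392, 0.21]
tool_rot: [0.772, 0.636, -0.0, -0.001]
ft_force: [0.4, -0.3, -0.2]
grip_width: 0.0869
```

Run:
```python
from h import *
go([.570,-.326,.2],93.7)
```

```text
go [8.27 7.93 0.99] [ -0.05  -0.04 -14.74] pos [ 0.4763 -0.392   0.21  ] F [ 0.4 -0.3 -0.2] w 0.0869 t 0.93
```

Call:
apply_moves([
  [2.1, 2.0, 0.3, 0, 0, -5, 1],
  [4.2, 4.0, 0.6, 0, 0, -10, 1],
  [6.3, 6.0, 0.8, 0, 0, -14.7, 1],
  [8.3, 7.9, 1.0, 0, 0, -14.7, 1],
  [8.3, 7.9, 1.0, 0, 0, -14.7, 1],
])

```text
time: 1.35
position: [0.5726, -0.3237, 0.1995]
tool_rot: [0.684, 0.729, 0.001, -0.0]
ft_force: [-0.3, -0.2, -0.5]
grip_width: 0.0873
```

Run:
```python
from h import *
go([.570,-.326,.053],93.7)
p,im=shot("wrist","w1"); print(p)
for z in (0.,.061): print(proj(p,[.570,-.326,z]))
```

```text
go [-0.24 -0.29 14.65] [ 0.09 -0.11 -0.08] pos [ 0.5726 -0.3237  0.1995] F [-0.3 -0.2 -0.5] w 0.0873 t 1.35
{'mtx': array([[376.5835806 ,   0.        , 323.461637  ],
       [  0.        , 376.5835806 , 242.43307002],
       [  0.        ,   0.        ,   1.        ]]), 'origin': array([ 0.56760411, -0.24438554,  0.34395506]), 'rotation': array([0.98889211, 0.03144247, 0.0052003 , 0.14517826])}
[320.04148685 220.32774935]
[319.45303723 238.36672002]
```

View pics/w1.png

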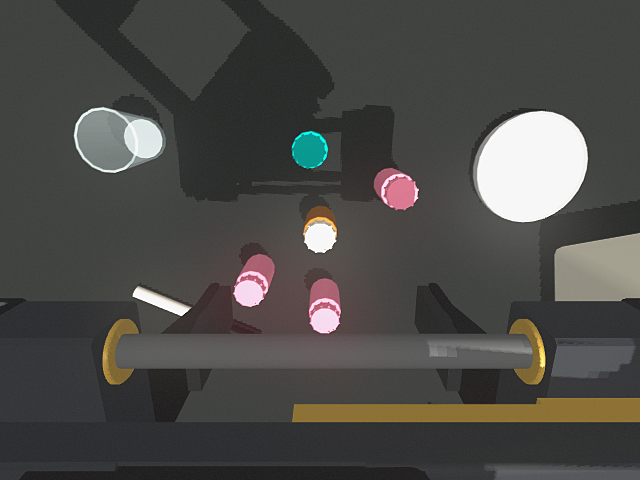

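The wrist view shows the wide vial's white cap at (320,236), within 2 px of the prediction (319,238). The decoys are clear of the jaw line.

Run:
```python
from h import *
o=robot.get_obs();p=robot.camera_params("wrist"); im=cv2.imread("pics/w1.png")
h=cv2.cvtColor(im,cv2.COLOR_BGR2HSV); m=(h[...,1]<50)&(h[...,2]>170)
for b in blobs(m,50,3000,(290,205,350,265)): 
    print(b); x,y,w,hh=b[2]; print(onz(p,b[0],.061),onz(p,b[0],.059), onz(p,(x+w,b[0][1]),.061)-onz(p,(x,b[0][1]),.061))
    X=onz(p,b[0],.060); go([X[0],X[1],.053],93.7)
```

```text
(array([319.57, 237.05]), np.int32(741), array([304, 220,  32,  33], dtype=int32))
[ 0.56776726 -0.3266543   0.061     ] [ 0.56777979 -0.32722594  0.059     ] [2.49522951e-02 1.58643465e-03 5.55111512e-17]
go [-0.16 -0.29 14.66] [-0.03 -0.06 -0.11] pos [ 0.5706 -0.3253  0.1996] F [-0.7  0.1 -1.8] w 0.087 t 1.4
```

Call:
apply_moves([
  [0, -0.05, 3.5, 0, 0, 0, 1],
  [0, -0.05, 7, 0, 0, 0, 0.8],
  [0, -0.05, 10.5, 0, 0, 0, 0.6],
  [0, -0.05, 13.5, 0, 0, 0, 0.6],
  [0, -0.05, 14.6, 0, 0, 0, 0.6],
], newtons=15)

```text
time: 1.82
position: [0.5649, -0.3263, 0.0497]
tool_rot: [0.686, 0.727, -0.001, -0.005]
ft_force: [-0.3, 0.2, -0.2]
grip_width: 0.0682
```

Call:
apply_moves([
  [0, 0, 0, 0, 0, 0, 0.6],
  [0, 0, 0, 0, 0, 0, 0],
  [0, 0, 0, 0, 0, 0, 0],
  [0, 0, 0, 0, 0, 0, 0],
  [0, 0, 0, 0, 0, 0, 0],
], newtons=15)

```text
time: 2.23
position: [0.5696, -0.3286, 0.0568]
tool_rot: [0.686, 0.728, 0.0, 0.002]
ft_force: [-0.5, 0.1, 0.6]
grip_width: 0.0348
```

Call:
apply_moves([
  [0, 0, 0, 0, 0, 0, 0],
  [0, 0, 0, 0, 0, 0, 0],
  [0, 0, 0, 0, 0, 0, 0],
])

```text
time: 2.48
position: [0.5695, -0.3283, 0.056]
tool_rot: [0.686, 0.728, 0.0, 0.001]
ft_force: [0.3, 1.1, 5.7]
grip_width: 0.0271
```

Call:
apply_moves([
  [0, 0, -2, 0, 0, 0, 0],
  [0, 0, -6, 0, 0, 0, 0],
  [0, 0, -10, 0, 0, 0, 0],
  [0, 0, -14, 0, 0, 0, 0],
  [0, 0, -18, 0, 0, 0, 0],
])

```text
time: 2.9
position: [0.568, -0.3271, 0.2359]
tool_rot: [0.686, 0.728, -0.0, -0.001]
ft_force: [0.4, -0.4, -0.9]
grip_width: 0.0271
```

Call:
apply_moves([
  [0, 0, -2, 0, 0, 0, 0],
  [0, 0, -2, 0, 0, 0, 0],
  [0, 0, -2, 0, 0, 0, 0],
])

```text
time: 3.15
position: [0.5688, -0.3278, 0.256]
tool_rot: [0.686, 0.728, 0.0, 0.001]
ft_force: [-0.4, 0.2, -1.4]
grip_width: 0.027
```

Run:
```python
from h import *
go([.479,.0093,.256],93.7)
o=robot.get_obs(); p,im=shot("wrist","w2"); T=R.from_quat(o["tool_rot"])
for d in (-.06,-.05,-.01,0,.02,.056): print(d,proj(p,o["position"]+T.apply([0,0,d])))
```

```text
go [34.18 -6.99 -0.08] [ 0.11  0.11 -0.33] pos [ 0.5688 -0.3278  0.256 ] F [-0.4  0.2 -1.4] w 0.027 t 3.15
-0.06 [322.46494626 431.32738368]
-0.05 [322.56548735 405.75402629]
-0.01 [322.84068624 335.75518781]
0 [322.88905552 323.45211051]
0.02 [322.97038784 302.76464335]
0.056 [323.08024772 274.82098384]
```

View pics/w2.png

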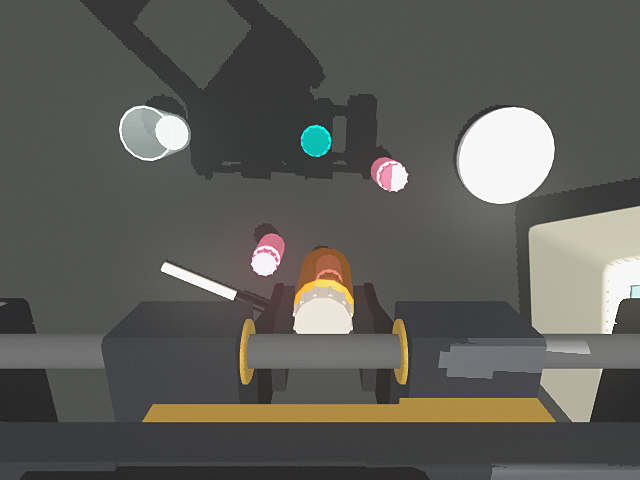

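Call:
apply_moves([
  [3.6, -0.7, 0, 0, 0, 0, 0],
  [7.2, -1.4, 0, 0, 0, 0, 0],
  [10.8, -2.2, 0, 0, 0, 0, 0],
  [14.4, -2.9, 0, 0, 0, 0, 0],
  [18.0, -3.7, 0, 0, 0, 0, 0],
])

```text
time: 3.62
position: [0.5189, -0.1479, 0.2518]
tool_rot: [0.686, 0.727, -0.001, -0.003]
ft_force: [0.8, -0.4, 0.8]
grip_width: 0.0273
```

Call:
apply_moves([
  [3.6, -0.7, 0, 0, 0, 0, 0],
  [7.2, -1.4, 0, 0, 0, 0, 0],
  [10.8, -2.2, 0, 0, 0, 0, 0],
  [14.4, -2.9, 0, 0, 0, 0, 0],
  [16.2, -3.3, 0, 0, 0, 0, 0],
])

```text
time: 4.03
position: [0.4746, 0.0135, 0.2521]
tool_rot: [0.685, 0.728, -0.002, -0.004]
ft_force: [-0.0, 0.6, -0.8]
grip_width: 0.0272
```

Call:
apply_moves([
  [0, 0, 0, 0, 0, 0, 0],
  [0, 0, 0, 0, 0, 0, 0],
  [0, 0, 0, 0, 0, 0, 0],
  [0, 0, 0, 0, 0, 0, 0],
])

```text
time: 4.37
position: [0.4789, 0.0086, 0.2538]
tool_rot: [0.687, 0.727, -0.0, -0.0]
ft_force: [-0.2, -1.0, -0.4]
grip_width: 0.027
```

Run:
```python
from h import *
go([.479,.0093,.256],93.7)
o=robot.get_obs(); p,im=shot("wrist","w3"); T=R.from_quat(o["tool_rot"]); go([.479,.0093,.256],93.7)
print(p["origin"],p["rotation"],proj(p,[.479,.0093,.092]))
for x in (0,.002,.004): print(x,"foot centre,edge",proj(p,o["position"]+T.apply([x,0,.056])),proj(p,o["position"]+T.apply([x+.014,0,.056])))
```

```text
go [ 0.07  0.01 -0.22] [-0.06  0.01 -0.41] pos [0.4789 0.0086 0.2538] F [-0.2 -1.  -0.4] w 0.027 t 4.37
go [ 0.08  0.   -0.2 ] [-0.05  0.   -0.44] pos [0.479  0.0085 0.254 ] F [-0.3 -0.1  0.1] w 0.027 t 4.42
[0.47478627 0.08830495 0.39805802] [0.98882147 0.02877788 0.00346765 0.14625971] [323.59004274 227.10215293]
0 foot centre,edge [323.07478122 274.80349902] [323.08215097 251.47809809]
0.002 foot centre,edge [323.07581698 271.52531399] [323.08322699 248.07248954]
0.004 foot centre,edge [323.07685835 268.2293678 ] [323.08430895 244.6480728 ]
```

View pics/w3.png

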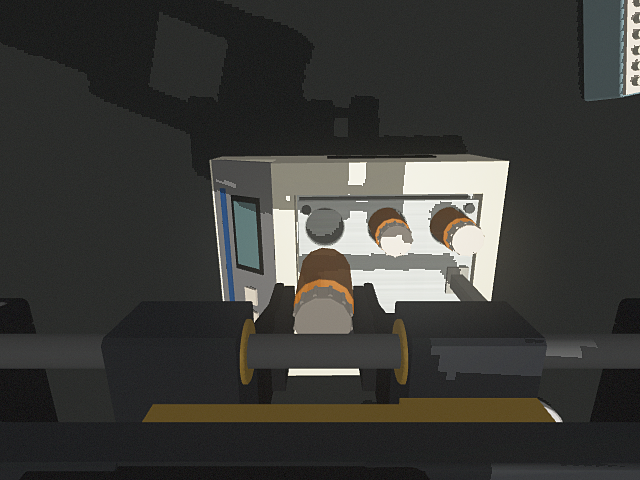

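The vial is held upright, with its foot edge at about (326,249). The empty wide hole is visible at about (325,226), next to the two wide vials at (392,230) and (455,230).

Run:
```python
from h import *
im=cv2.imread("pics/w3.png"); g=cv2.cvtColor(im,cv2.COLOR_BGR2GRAY)
print(g[226,298:352]); print(g[200:250,325])
h=cv2.cvtColor(im,cv2.COLOR_BGR2HSV)
for r in (250,252,255,258,262,266,270,274,278): 
    c=[x for x in range(285,370) if 3<=h[r,x,0]<=20 and h[r,x,1]>90]; print(r,c[0] if c else 0,c[-1] if c else 0)
print(h[244:254,325])
```

```text
[172 233 229 228 228 231 229 170  95 110 110 112 110 110 112 111 110 112
 112 110 111 110 111 109 113 112 111 113 112 111 113 113 111 112 112 112
 112 113 114 119 119  66  74  73  62  76 184 242 232 230 229 229 230 230]
[105 120 127 125 125 125 126 114  74  64 115 111 112 113 115 115 113 114
 114 112 112 113 116 113 114 110 113 110 113 114 115 113 111 115  63  67
  71  71  73  73  75  74  71  86 105 162 222 255 106  72]
250 315 335
252 310 338
255 308 343
258 305 345
262 303 347
266 302 349
270 301 349
274 300 350
278 299 350
[[ 45  14 107]
 [ 45   9 164]
 [ 42  11 224]
 [ 90   1 255]
 [ 16  91 123]
 [ 14 123  91]
 [ 15 115 100]
 [ 15 115 100]
 [ 14 113  99]
 [ 15 115 100]]
```

Call:
apply_moves([
  [-0.04, 0, 2.5, 0, 0, 0.3, 0],
  [-0.08, 0, 5, 0, 0, 0.3, 0],
  [-0.08, 0, 7.5, 0, 0, 0.3, 0],
  [-0.08, 0, 9.0, 0, 0, 0.3, 0],
  [-0.08, 0, 9.5, 0, 0, 0.3, 0],
])

```text
time: 4.83
position: [0.4775, 0.008, 0.1571]
tool_rot: [0.689, 0.725, -0.001, -0.002]
ft_force: [-0.8, 0.1, -0.9]
grip_width: 0.0272
```

Call:
apply_moves([
  [0, 0, 0, 0, 0, 0, 0],
  [0, 0, 0, 0, 0, 0, 0],
  [0, 0, 0, 0, 0, 0, 0],
  [0, 0, 0, 0, 0, 0, 0],
])

```text
time: 5.17
position: [0.4796, 0.0085, 0.1606]
tool_rot: [0.688, 0.726, 0.001, 0.001]
ft_force: [0.6, -0.2, -0.6]
grip_width: 0.0276
```

Run:
```python
from h import *
go([.47895,.0077,.130],93.7)
o=robot.get_obs(); p,im=shot("wrist","w4"); T=R.from_quat(o["tool_rot"])
print(proj(p,[.4798,.0101,.092]), [proj(p,[.4798+a,.0101+b,.092]) for a,b in((.016,0),(-.016,0),(0,.016))], "foot edge",proj(p,o["position"]+T.apply([.0023+.014,.001,.056])))
cv2.imwrite("pics/w4c.png",cv2.resize(im[180:400,220:470],None,fx=2.4,fy=2.4))
```

```text
go [-0.08 -0.08  3.06] [ 0.15  0.04 -0.65] pos [0.4796 0.0085 0.1606] F [ 0.6 -0.2 -0.6] w 0.0276 t 5.17
[323.2501417  264.46271808] [array([349.78992246, 265.78665673]), array([296.64420385, 263.13547918]), array([324.70642265, 238.96058306])] foot edge [324.86951972 247.50612986]
```

View pics/w4c.png

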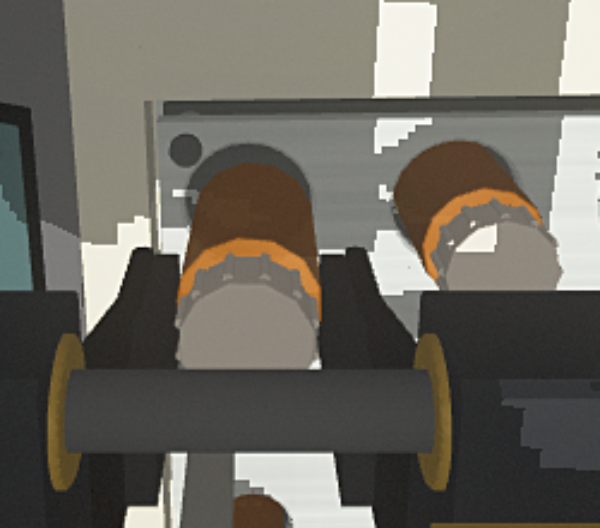

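The hole rim shows around the vial foot. The foot is about 1 mm towards +y and 0.7 mm towards +x of the hole centre, so I correct for that while lowering.

Call:
apply_moves([
  [-0.12, -0.07, 0, 0, 0, -0.4, 0],
  [-0.12, -0.07, 0.5, 0, 0, -0.4, 0],
  [-0.12, -0.07, 1.0, 0, 0, -0.4, 0],
  [-0.12, -0.07, 1.4, 0, 0, -0.4, 0],
  [-0.12, -0.07, 1.8, 0, 0, -0.4, 0],
])

```text
time: 5.63
position: [0.4778, 0.0077, 0.1409]
tool_rot: [0.685, 0.728, -0.0, -0.0]
ft_force: [0.1, -0.1, -0.5]
grip_width: 0.0274
```

Call:
apply_moves([
  [0, 0, 0, 0, 0, 0, 0],
  [0, 0, 0, 0, 0, 0, 0],
  [0, 0, 0, 0, 0, 0, 0],
])

```text
time: 5.88
position: [0.4781, 0.0077, 0.1414]
tool_rot: [0.685, 0.728, -0.0, -0.0]
ft_force: [0.0, 0.2, 0.8]
grip_width: 0.0276
```

Call:
apply_moves([
  [0, 0, 0.3, 0, 0, 0, 0],
  [0, 0, 0.6, 0, 0, 0, 0],
  [0, 0, 0.8, 0, 0, 0, 0],
  [0, 0, 1.0, 0, 0, 0, 0],
  [0, 0, 1.0, 0, 0, 0, 0],
])

```text
time: 6.3
position: [0.4777, 0.0077, 0.1311]
tool_rot: [0.685, 0.728, -0.0, -0.0]
ft_force: [-0.1, 0.3, -0.1]
grip_width: 0.0275
```

Call:
apply_moves([
  [0, 0, 0.1, 0, 0, 0, 0],
  [0, 0, 0.2, 0, 0, 0, 0],
  [0, 0, 0.2, 0, 0, 0, 0],
  [0, 0, 0.2, 0, 0, 0, 0],
])

```text
time: 6.63
position: [0.4782, 0.0076, 0.13]
tool_rot: [0.685, 0.728, 0.0, 0.0]
ft_force: [-0.3, 1.3, 4.2]
grip_width: 0.0271
```

Call:
apply_moves([
  [0, 0, 0, 0, 0, 0, 0.4],
  [0, 0, 0, 0, 0, 0, 0.44],
  [0, 0, 0, 0, 0, 0, 0.44],
  [0, 0, 0, 0, 0, 0, 0.44],
  [0, 0, -0.5, 0, 0, 0, 0.44],
])

```text
time: 7.05
position: [0.4774, 0.0078, 0.1339]
tool_rot: [0.685, 0.728, -0.001, -0.001]
ft_force: [-0.2, -0.0, 0.0]
grip_width: 0.0378
```

Call:
apply_moves([
  [0, 0, -2, 0, 0, 0, 0.44],
  [0, 0, -5, 0, 0, 0, 0.44],
  [0, 0, -8, 0, 0, 0, 0.44],
  [0, 0, -11, 0, 0, 0, 0.44],
  [0, 0, -12, 0, 0, 0, 0.44],
])

```text
time: 7.47
position: [0.4801, 0.0073, 0.2589]
tool_rot: [0.685, 0.728, 0.002, 0.003]
ft_force: [1.5, -0.7, 0.7]
grip_width: 0.0387
```

Run:
```python
from h import *
go([.5763,.3123,.20],93.7)
p,im=shot("wrist","w5"); cv2.imwrite("pics/w5c.png",im[140:320,200:520])
```

```text
go [29.87 11.41  5.91] [ 0.43  0.12 -0.23] pos [0.4801 0.0073 0.2589] F [ 1.5 -0.7  0.7] w 0.0387 t 7.47
```

View pics/w5c.png

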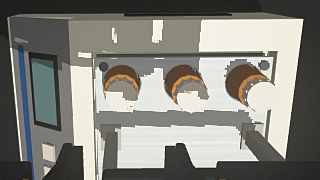

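All three wide vials are in their holes, the new one among them. Next is the slim vial, picked at about 45° yaw to keep the gripper body away from the reagent bottle.

Call:
apply_moves([
  [3.5, 1.3, 0, 0, 0, 5, 0.5],
  [7.0, 2.6, 0, 0, 0, 11, 0.5],
  [10.5, 4.0, 0, 0, 0, 17, 0.5],
  [14.0, 5.3, 0, 0, 0, 23, 0.5],
  [17.5, 6.7, 0, 0, 0, 29, 0.5],
])

```text
time: 7.93
position: [0.5339, 0.1879, 0.2537]
tool_rot: [0.847, 0.531, -0.001, -0.0]
ft_force: [1.0, -0.3, 0.1]
grip_width: 0.0433
```

Run:
```python
from h import *
go([.5763,.3123,.20],45)
p=robot.camera_params("top"); print("bottle",onz(p,(167,204),.125))
```

```text
go [13.05 -1.6   5.36] [-0.07  0.08 19.15] pos [0.5339 0.1879 0.2537] F [ 1.  -0.3  0.1] w 0.0433 t 7.93
bottle [0.7055418  0.34457066 0.125     ]
```

Call:
apply_moves([
  [3.4, -0.4, 1.3, 0, 0, 6, 0.5],
  [6.8, -0.8, 2.6, 0, 0, 12, 0.5],
  [10.2, -1.2, 4, 0, 0, 18, 0.5],
  [13.0, -1.6, 5.3, 0, 0, 19, 0.5],
  [13.0, -1.6, 5.3, 0, 0, 19, 0.5],
])

```text
time: 8.35
position: [0.575, 0.3149, 0.1972]
tool_rot: [0.922, 0.388, -0.002, -0.001]
ft_force: [-0.7, 0.0, -1.0]
grip_width: 0.0434
```

Call:
apply_moves([
  [0, 0, 0, 0, 0, 0, 0.5],
  [0, 0, 0, 0, 0, 0, 0.5],
  [0, 0, 0, 0, 0, 0, 0.5],
])

```text
time: 8.6
position: [0.5757, 0.3095, 0.2017]
tool_rot: [0.922, 0.386, -0.0, 0.0]
ft_force: [0.3, 0.4, 0.1]
grip_width: 0.0434
```

Run:
```python
from h import *
p,im=shot("wrist","w6"); pr=proj(p,[.5763,.3123,.054]); print(pr)
h=cv2.cvtColor(im,cv2.COLOR_BGR2HSV); m=(h[...,1]<60)&(h[...,2]>100)
u,v=pr.astype(int)
for b in blobs(m,50,3000,(u-25,v-25,u+25,v+25)):
    print(b); X=onz(p,b[0],.053); print(X, onz(p,(b[2][0]+b[2][2],b[0][1]),.054)-onz(p,(b[2][0],b[0][1]),.054)); go([X[0],X[1],.050],45)
```

```text
[321.46359408 229.37709644]
(array([321.46, 226.92]), np.int32(352), array([311, 216,  22,  23], dtype=int32))
[0.57754062 0.31356808 0.053     ] [ 0.01254477 -0.01234685  0.        ]
go [ 0.41 -0.18 15.21] [ 0.02 -0.01  0.39] pos [0.576  0.3094 0.2021] F [-0.4 -0.2  0. ] w 0.0437 t 8.65
```

Call:
apply_moves([
  [0.4, -0.15, 2, 0, 0, 0, 0.5],
  [0.4, -0.15, 6, 0, 0, 0, 0.5],
  [0.4, -0.15, 10, 0, 0, 0, 0.5],
  [0.4, -0.15, 13.5, 0, 0, 0, 0.5],
  [0.4, -0.15, 15.4, 0, 0, 0, 0.5],
])

```text
time: 9.07
position: [0.5757, 0.3123, 0.0444]
tool_rot: [0.923, 0.386, -0.003, -0.0]
ft_force: [0.5, -0.9, -0.4]
grip_width: 0.0435
```

Call:
apply_moves([
  [0, 0, 0, 0, 0, 0, 0.5],
  [0, 0, 0, 0, 0, 0, 0.5],
  [0, 0, 0, 0, 0, 0, 0.5],
])

```text
time: 9.32
position: [0.5794, 0.3143, 0.0496]
tool_rot: [0.922, 0.386, 0.002, 0.0]
ft_force: [0.4, 0.0, 0.1]
grip_width: 0.0434
```

Call:
apply_moves([
  [0, 0, 0, 0, 0, 0, 0],
  [0, 0, 0, 0, 0, 0, 0],
  [0, 0, 0, 0, 0, 0, 0],
  [0, 0, 0, 0, 0, 0, 0],
  [0, 0, 0, 0, 0, 0, 0],
], newtons=12)

```text
time: 9.73
position: [0.5779, 0.3146, 0.0483]
tool_rot: [0.922, 0.386, 0.001, 0.0]
ft_force: [0.9, 0.7, 0.5]
grip_width: 0.0181
```

Call:
apply_moves([
  [0, 0, 0, 0, 0, 0, 0],
  [0, 0, 0, 0, 0, 0, 0],
  [0, 0, 0, 0, 0, 0, 0],
])

```text
time: 9.98
position: [0.5781, 0.3146, 0.0481]
tool_rot: [0.922, 0.386, 0.0, 0.0]
ft_force: [-0.2, -0.1, 4.0]
grip_width: 0.0161
```

Call:
apply_moves([
  [0, 0, -2, 0, 0, 0, 0],
  [0, 0, -6, 0, 0, 0, 0],
  [0, 0, -10, 0, 0, 0, 0],
  [0, 0, -14, 0, 0, 0, 0],
  [0, 0, -18, 0, 0, 0, 0],
])

```text
time: 10.4
position: [0.577, 0.3143, 0.2287]
tool_rot: [0.922, 0.386, -0.001, -0.0]
ft_force: [0.5, -0.5, -0.0]
grip_width: 0.0162
```

Call:
apply_moves([
  [0, 0, -2.2, 0, 0, 0, 0],
  [0, 0, -2.2, 0, 0, 0, 0],
  [0, 0, -2.2, 0, 0, 0, 0],
])

```text
time: 10.65
position: [0.5782, 0.3147, 0.2511]
tool_rot: [0.922, 0.386, 0.002, 0.0]
ft_force: [-0.2, -0.4, -1.4]
grip_width: 0.0162
```

Run:
```python
from h import *
go([.589,-.0796,.25],93.7)
```

```text
go [-27.35  28.42   0.07] [  0.14  -0.12 -48.23] pos [0.5782 0.3147 0.2511] F [-0.2 -0.4 -1.4] w 0.0162 t 10.65
```

Call:
apply_moves([
  [-2.4, 2.5, 0, 0, 0, -5, 0],
  [-5, 5.2, 0, 0, 0, -11, 0],
  [-7.6, 7.9, 0, 0, 0, -17, 0],
  [-10.2, 10.6, 0, 0, 0, -23, 0],
  [-12.8, 13.3, 0, 0, 0, -29, 0],
])

```text
time: 11.07
position: [0.5808, 0.1284, 0.2467]
tool_rot: [0.794, 0.607, -0.002, -0.002]
ft_force: [0.2, -0.3, -0.5]
grip_width: 0.0166
```

Run:
```python
from h import *
go([.589,-.0796,.25],93.7)
```

```text
go [-19.86   6.25  -0.33] [ -0.32   0.05 -18.9 ] pos [0.5808 0.1284 0.2467] F [ 0.2 -0.3 -0.5] w 0.0166 t 11.07
```

Call:
apply_moves([
  [-3.9, 1.2, 0, 0, 0, -5, 0],
  [-7.8, 2.4, 0, 0, 0, -10, 0],
  [-11.7, 3.6, 0, 0, 0, -15, 0],
  [-15.6, 4.9, 0, 0, 0, -19, 0],
  [-19, 6.0, 0, 0, 0, -19, 0],
])

```text
time: 11.48
position: [0.5879, -0.0714, 0.2468]
tool_rot: [0.685, 0.729, -0.001, -0.002]
ft_force: [0.2, -0.1, -0.2]
grip_width: 0.0161
```

Call:
apply_moves([
  [-0.8, 0, 0, 0, 0, 0, 0],
  [-0.8, 0, 0, 0, 0, 0, 0],
  [-0.8, 0, 0, 0, 0, 0, 0],
  [-0.8, 0, 0, 0, 0, 0, 0],
  [-0.8, 0, 0, 0, 0, 0, 0],
])

```text
time: 11.9
position: [0.5896, -0.0752, 0.2489]
tool_rot: [0.685, 0.729, -0.0, -0.001]
ft_force: [0.0, -0.3, -0.2]
grip_width: 0.0164
```

Run:
```python
from h import *
o=robot.get_obs(); go([.589,-.0796,.25],93.7)
p,im=shot("wrist","w7"); T=R.from_quat(o["tool_rot"])
print("hole",proj(p,[.5892,-.0796,.092]),"foot c/edge",proj(p,o["position"]+T.apply([0,0,.048])),proj(p,o["position"]+T.apply([.0085,0,.048])))
cv2.imwrite("pics/w7c.png",cv2.resize(im[170:370,220:430],None,fx=2.8,fy=2.8,interpolation=cv2.INTER_NEAREST))
```

```text
go [-0.44 -0.08 -0.11] [-0.09 -0.06 -0.11] pos [ 0.5896 -0.0752  0.2489] F [ 0.  -0.3 -0.2] w 0.0164 t 11.9
hole [322.78733747 234.77505873] foot c/edge [323.05081758 280.14900436] [323.05527835 265.63070853]
```

View pics/w7c.png

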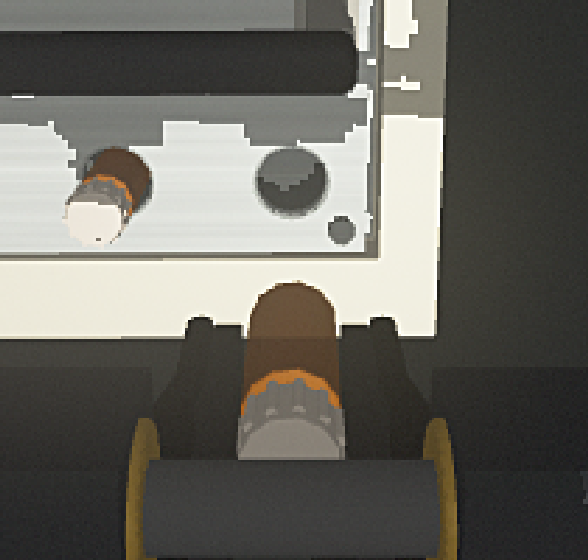

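The slim hole is at about (324.3,234.8) and the vial's foot edge is at row 271, further back than predicted. I'll check whether it leans.

Run:
```python
from h import *
o=robot.get_obs(); p=robot.camera_params("wrist"); T=R.from_quat(o["tool_rot"]); print(o["position"])
f=lambda x,y,d: proj(p,o["position"]+T.apply([x,y,d])).round(1)
for off in (0,-.001,-.002,-.003,-.004): print(off,"foot",f(.0085+off,0,.048),"shoulder",f(.0085+off,0,.009),"captop front",f(.0078+off,0,-.006))
im=cv2.imread("pics/w7.png"); h=cv2.cvtColor(im,cv2.COLOR_BGR2HSV)
print(h[262:282,324].tolist()); print(h[296:340:1,324].tolist())
for r in (276,280,285,290,295): 
    c=[x for x in range(295,350) if h[r,x,0]<=20 and h[r,x,1]>90]; print(r,c[0],c[-1])
```

```text
[ 0.58975057 -0.07523634  0.24913517]
0 foot [323.  265.6] shoulder [322.9 296.2] captop front [322.8 313.5]
-0.001 foot [323.  267.4] shoulder [322.9 298.3] captop front [322.8 315.7]
-0.002 foot [323.  269.1] shoulder [322.9 300.3] captop front [322.8 317.9]
-0.003 foot [323.  270.8] shoulder [322.9 302.4] captop front [322.8 320.1]
-0.004 foot [323.  272.5] shoulder [322.9 304.4] captop front [322.8 322.3]
[[23, 39, 205], [26, 14, 252], [26, 17, 243], [26, 17, 241], [26, 17, 241], [26, 17, 241], [26, 16, 242], [28, 14, 247], [24, 46, 233], [14, 144, 85], [16, 115, 102], [16, 114, 105], [15, 104, 105], [14, 107, 107], [15, 108, 106], [15, 108, 106], [15, 108, 106], [15, 111, 106], [17, 116, 103], [14, 110, 107]]
[[14, 115, 89], [15, 119, 88], [15, 118, 84], [15, 112, 84], [14, 108, 80], [14, 134, 97], [14, 175, 191], [15, 175, 185], [15, 183, 187], [14, 188, 189], [14, 116, 139], [24, 12, 105], [16, 31, 108], [24, 33, 108], [22, 35, 109], [18, 40, 108], [22, 35, 108], [19, 33, 108], [17, 33, 109], [17, 35, 118], [17, 28, 128], [18, 34, 112], [17, 36, 114], [17, 35, 130], [18, 31, 142], [17, 34, 137], [20, 34, 137], [16, 31, 139], [17, 35, 137], [19, 32, 136], [19, 36, 136], [16, 35, 139], [15, 30, 134], [20, 34, 135], [16, 32, 136], [18, 32, 137], [20, 33, 141], [14, 29, 115], [30, 6, 45], [30, 9, 58], [30, 17, 59], [45, 9, 60], [50, 13, 60], [20, 13, 59]]
276 312 335
280 310 338
285 309 339
290 308 339
295 308 339
```

Call:
apply_moves([
  [-0.14, 0, 2.5, 0, 0, 0, 0],
  [-0.14, 0, 5, 0, 0, 0, 0],
  [-0.14, 0, 7.5, 0, 0, 0, 0],
  [-0.14, 0, 9, 0, 0, 0, 0],
  [-0.14, 0, 9.8, 0, 0, 0, 0],
])

```text
time: 12.37
position: [0.5888, -0.0767, 0.1493]
tool_rot: [0.685, 0.729, -0.001, -0.002]
ft_force: [-0.4, -0.5, 0.4]
grip_width: 0.0161
```

Call:
apply_moves([
  [0, 0, 0, 0, 0, 0, 0],
  [0, 0, 0, 0, 0, 0, 0],
  [0, 0, 0, 0, 0, 0, 0],
  [0, 0, 0, 0, 0, 0, 0],
])

```text
time: 12.7
position: [0.5912, -0.0786, 0.153]
tool_rot: [0.685, 0.728, 0.001, 0.001]
ft_force: [-0.5, -0.3, 0.4]
grip_width: 0.0159
```

Run:
```python
from h import *
o=robot.get_obs(); go([.5896,-.0766,.13],93.7)
p,im=shot("wrist","w8"); T=R.from_quat(o["tool_rot"])
for a,b in((0,0),(.0105,0),(-.0105,0),(0,.0105)): print("hole",proj(p,[.5903+a,-.0796+b,.092]))
print("foot edge",proj(p,o["position"]+T.apply([.0055,.0004,.048])))
cv2.imwrite("pics/w8c.png",cv2.resize(im[210:330,250:400],None,fx=4,fy=4,interpolation=cv2.INTER_NEAREST))
```

```text
go [ 0.21 -0.15  2.3 ] [ 0.16  0.06 -0.22] pos [ 0.5912 -0.0786  0.153 ] F [-0.5 -0.3  0.4] w 0.0159 t 12.7
hole [321.13655967 272.93736468]
hole [339.07563611 273.95155612]
hole [303.16312667 271.92123087]
hole [322.22338109 255.94334934]
foot edge [323.75272233 270.81771333]
```

View pics/w8c.png

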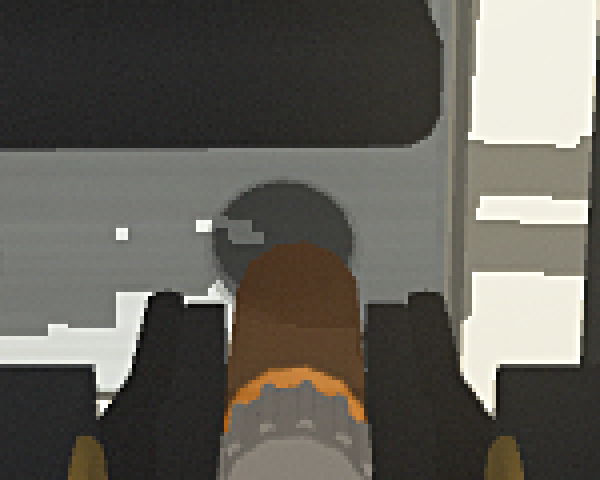

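Call:
apply_moves([
  [0.2, -0.17, 0, 0, 0, 0, 0],
  [0.2, -0.17, 0, 0, 0, 0, 0],
  [0.2, -0.17, 0, 0, 0, 0, 0],
  [0.2, -0.17, 0, 0, 0, 0, 0],
  [0.2, -0.17, 0, 0, 0, 0, 0],
])

```text
time: 13.17
position: [0.5884, -0.0767, 0.1516]
tool_rot: [0.685, 0.728, 0.0, 0.0]
ft_force: [0.7, -0.4, 0.2]
grip_width: 0.0163
```

Run:
```python
from h import *
o=robot.get_obs(); p,im=shot("wrist","w9"); T=R.from_quat(o["tool_rot"])
go([.5893,-.0765,.13],93.7)
h=cv2.cvtColor(im,cv2.COLOR_BGR2HSV)
amb=(h[...,0]<=20)&(h[...,1]>90)
for r in (274,278,282): c=[x for x in range(295,350) if amb[r,x]]; print(r,c[0],c[-1])
print("foot top row",np.where(amb[240:300,322:327].all(1))[0][0]+240,"pred",proj(p,o["position"]+T.apply([.0058,.0008,.048])))
g=cv2.cvtColor(im,cv2.COLOR_BGR2GRAY); print(g[240:275,318].tolist()); print(g[262,290:350].tolist())
for a,b in((0,0),(.0105,0),(-.0105,0),(0,.0105)): print("hole",proj(p,[.5902+a,-.0792+b,.092]))
```

```text
go [0.02 0.09 2.16] [ 0.01  0.   -0.24] pos [ 0.5884 -0.0767  0.1516] F [0.3 0.5 0.1] w 0.0162 t 13.22
274 315 334
278 311 337
282 309 339
foot top row 271 pred [324.5000624  270.28898503]
[41, 40, 39, 41, 39, 39, 41, 41, 40, 40, 38, 39, 36, 40, 135, 124, 118, 116, 121, 123, 107, 79, 55, 56, 61, 58, 60, 60, 58, 59, 61, 57, 57, 55, 57]
[122, 121, 122, 122, 122, 122, 121, 121, 121, 120, 120, 123, 120, 121, 122, 121, 122, 121, 121, 122, 121, 122, 122, 115, 108, 93, 51, 54, 55, 60, 56, 60, 62, 62, 57, 63, 61, 63, 64, 62, 63, 57, 60, 58, 56, 83, 110, 114, 124, 124, 121, 125, 122, 124, 124, 122, 123, 125, 124, 123]
hole [325.86817875 276.54255261]
hole [343.87146096 277.56734943]
hole [307.83492307 275.51604962]
hole [327.01698843 259.53057631]
```

Call:
apply_moves([
  [0.04, 0.03, 0.4, 0, 0, 0, 0],
  [0.04, 0.03, 0.8, 0, 0, 0, 0],
  [0.04, 0.03, 1.2, 0, 0, 0, 0],
  [0.04, 0.03, 1.5, 0, 0, 0, 0],
  [0.04, 0.03, 1.5, 0, 0, 0, 0],
])

```text
time: 13.63
position: [0.588, -0.0761, 0.1354]
tool_rot: [0.685, 0.728, -0.0, -0.001]
ft_force: [-0.2, -0.2, 0.4]
grip_width: 0.0161
```

Call:
apply_moves([
  [0, 0, 0.2, 0, 0, 0, 0],
  [0, 0, 0.4, 0, 0, 0, 0],
  [0, 0, 0.6, 0, 0, 0, 0],
  [0, 0, 0.6, 0, 0, 0, 0],
])

```text
time: 13.97
position: [0.5884, -0.0762, 0.1301]
tool_rot: [0.685, 0.728, -0.0, -0.0]
ft_force: [0.4, 0.1, 0.4]
grip_width: 0.0164
```

Call:
apply_moves([
  [0, 0, 0, 0, 0, 0, 0.25],
  [0, 0, 0, 0, 0, 0, 0.35],
  [0, 0, 0, 0, 0, 0, 0.35],
  [0, 0, 0, 0, 0, 0, 0.35],
  [0, 0, 0, 0, 0, 0, 0.35],
])

```text
time: 14.38
position: [0.5887, -0.0763, 0.1307]
tool_rot: [0.685, 0.728, 0.0, 0.0]
ft_force: [-1.0, -0.1, -0.3]
grip_width: 0.0296
```

Call:
apply_moves([
  [0, 0, -1, 0, 0, 0, 0.35],
  [0, 0, -3, 0, 0, 0, 0.35],
  [0, 0, -5, 0, 0, 0, 0.35],
  [0, 0, -6, 0, 0, 0, 0],
  [0, 0, -6, 0, 0, 0, 0],
])

```text
time: 14.8
position: [0.5905, -0.0768, 0.1938]
tool_rot: [0.685, 0.728, 0.001, 0.003]
ft_force: [-0.3, 0.1, -0.6]
grip_width: 0.0237
```

Run:
```python
from h import *
go([.5896,-.079,.147],93.7)
p,im=shot("wrist","w10"); cv2.imwrite("pics/w10c.png",cv2.resize(im[180:340,150:450],None,fx=2.5,fy=2.5,interpolation=cv2.INTER_NEAREST))
print("captop",proj(p,[.5896,-.079,.128]),proj(p,[.5896,-.079,.136]),"nb",proj(p,[.5375,-.083,.128]))
```

```text
go [-0.21 -0.13  4.68] [ 0.35  0.14 -0.23] pos [ 0.5905 -0.0768  0.1938] F [-0.3  0.1 -0.6] w 0.0237 t 14.8
captop [320.64953222 271.80701754] [320.62798823 276.89029525] nb [233.0739664  273.25430542]
```

View pics/w10c.png

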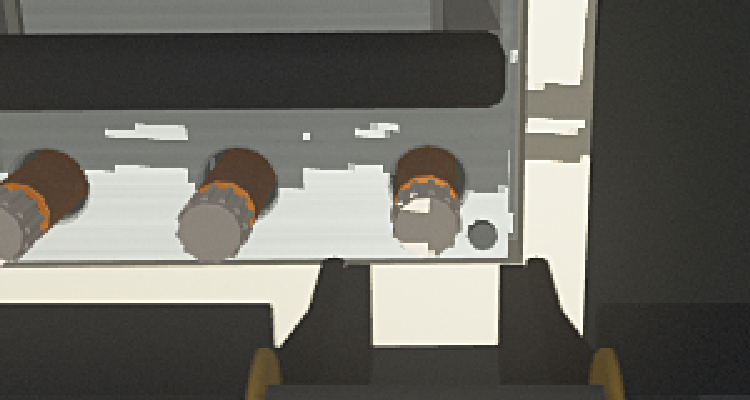

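The new slim vial looks level with its neighbours: cap at (321,269), seated prediction (321,272). A light touch with closed fingertips will confirm its height.

Call:
apply_moves([
  [-0.2, -0.1, 0, 0, 0, 0, 0],
  [-0.2, -0.1, 0, 0, 0, 0, 0],
  [-0.2, -0.1, 1.5, 0, 0, 0, 0],
  [-0.2, -0.1, 3, 0, 0, 0, 0],
  [-0.2, -0.1, 4, 0, 0, 0, 0],
])

```text
time: 15.27
position: [0.5865, -0.078, 0.1483]
tool_rot: [0.685, 0.728, -0.001, -0.002]
ft_force: [0.3, 0.2, -0.8]
grip_width: 0.0007
```

Call:
apply_moves([
  [0, 0, 0.2, 0, 0, 0, 0],
  [0, 0, 0.3, 0, 0, 0, 0],
  [0, 0, 0.4, 0, 0, 0, 0],
  [0, 0, 0.5, 0, 0, 0, 0],
  [0, 0, 0.5, 0, 0, 0, 0],
])

```text
time: 15.68
position: [0.5889, -0.0787, 0.1475]
tool_rot: [0.685, 0.728, 0.001, 0.001]
ft_force: [-1.2, 1.2, 13.5]
grip_width: 0.0006
```

Call:
apply_moves([
  [0, 0, -1, 0, 0, 0, 0],
  [0, 0, -4, 0, 0, 0, 0],
  [0, 0, -7, 0, 0, 0, 0.3],
  [0, 0, -10, 0, 0, 6, 0.6],
  [0, 0, -11, 0, 0, 13, 0.6],
])

```text
time: 16.1
position: [0.5897, -0.0789, 0.2597]
tool_rot: [0.765, 0.644, 0.002, 0.003]
ft_force: [0.3, -0.6, 0.6]
grip_width: 0.0133
```

Call:
apply_moves([
  [0, 0, 0, 0, 0, 7, 0.6],
  [0, 0, 0, 0, 0, 14, 0.6],
  [0, 0, 0, 0, 0, 21, 0.6],
  [0, 0, 0, 0, 0, 28, 0.6],
  [0, 0, 0, 0, 0, 35, 0.6],
])

```text
time: 16.52
position: [0.5873, -0.0782, 0.2549]
tool_rot: [0.924, 0.384, -0.001, -0.001]
ft_force: [-0.1, 0.3, 0.2]
grip_width: 0.046
```

Run:
```python
from h import *
go([.5345,-.0348,.25],3.7)
```

```text
go [-0.65 -6.81  0.5 ] [-0.07  0.07 41.41] pos [ 0.5873 -0.0782  0.2549] F [-0.1  0.3  0.2] w 0.046 t 16.52
```

Call:
apply_moves([
  [-0.1, -1.3, 0, 0, 0, 7, 0.6],
  [-0.2, -2.6, 0, 0, 0, 14, 0.6],
  [-0.4, -4, 0, 0, 0, 21, 0.6],
  [-0.5, -5.4, 0, 0, 0, 28, 0.6],
  [-0.6, -6.8, 0.3, 0, 0, 35, 0.6],
])

```text
time: 16.93
position: [0.5345, -0.0346, 0.2524]
tool_rot: [0.996, 0.088, -0.0, -0.0]
ft_force: [0.7, 0.9, -0.2]
grip_width: 0.0523
```

Call:
apply_moves([
  [0, 0, 0, 0, 0, 6.4, 0.6],
  [0, 0, 0, 0, 0, 6.4, 0.6],
  [0, 0, 0, 0, 0, 6.4, 0.6],
  [0, 0, 0, 0, 0, 6.4, 0.6],
  [0, 0, 0, 0, 0, 6.4, 0.6],
])

```text
time: 17.35
position: [0.5355, -0.0352, 0.2525]
tool_rot: [0.999, 0.036, 0.0, 0.0]
ft_force: [0.2, -0.8, -0.4]
grip_width: 0.0523
```

Run:
```python
from h import *
o=robot.get_obs(); p,im=shot("wrist","w11"); go([.5345,-.0348,.17],3.7)
h=cv2.cvtColor(im,cv2.COLOR_BGR2HSV); 
for c in (-.066,-.05,0,.05,.066):
    t=np.radians(3.7); print(c,proj(p,[.5345+c*np.cos(t),-.0348+c*np.sin(t),.178]).round(1))
cv2.imwrite("pics/w11c.png",im[100:440,140:500])
```

```text
go [-0.09 -0.05  8.25] [ 0.   -0.01  0.41] pos [ 0.5355 -0.0352  0.2525] F [-0.3 -0.5  0.1] w 0.0523 t 17.4
-0.066 [322.1 357.8]
-0.05 [322.2 336.7]
0 [322.8 265.1]
0.05 [323.5 184. ]
0.066 [323.7 155.8]
```

View pics/w11c.png

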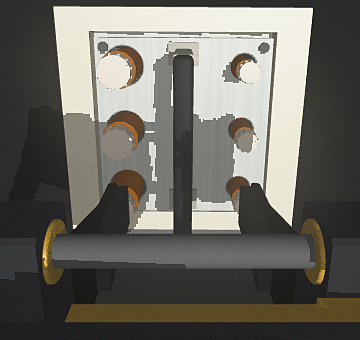

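The bar runs along column 323 with its far end at row 154, against a prediction of (323.7,155.8). All six vials are in place and the jaws straddle the bar.

Call:
apply_moves([
  [-0.05, 0, 2, 0, 0, 0.3, 0.5],
  [-0.05, 0, 4, 0, 0, 0.3, 0.5],
  [-0.05, 0, 6, 0, 0, 0.3, 0.5],
  [-0.05, 0, 7.5, 0, 0, 0.3, 0.5],
  [-0.05, 0, 8.3, 0, 0, 0.3, 0.5],
])

```text
time: 17.82
position: [0.5337, -0.0349, 0.1676]
tool_rot: [0.999, 0.033, -0.002, -0.0]
ft_force: [-0.4, -0.7, 0.1]
grip_width: 0.0441
```

Call:
apply_moves([
  [0, 0, 0, 0, 0, 0, 0.4],
  [0, 0, 0, 0, 0, 0, 0.3],
  [0, 0, 0, 0, 0, 0, 0.2],
  [0, 0, 0, 0, 0, 0, 0.1],
  [0, 0, 0, 0, 0, 0, 0.0],
])

```text
time: 18.23
position: [0.5352, -0.0351, 0.1705]
tool_rot: [0.999, 0.033, 0.001, 0.0]
ft_force: [-0.5, 0.0, 0.1]
grip_width: 0.018
```

Call:
apply_moves([
  [0, 0, 0, 0, 0, 0, 0],
  [0, 0, 0, 0, 0, 0, 0],
  [0, 0, 0, 0, 0, 0, 0],
  [0, 0, 0, 0, 0, 0, 0],
  [0, 0, 0, 0, 0, 0, 0],
], newtons=60)

```text
time: 18.65
position: [0.535, -0.0348, 0.1703]
tool_rot: [0.999, 0.033, 0.001, -0.0]
ft_force: [-0.2, 1.7, 5.0]
grip_width: 0.0116
```

Gripped: the width is 11.6 mm on the 12 mm bar. I'll lift slowly and straight.

Call:
apply_moves([
  [0, 0, -0.2, 0, 0, 0, 0],
  [0, 0, -0.5, 0, 0, 0, 0],
  [0, 0, -0.9, 0, 0, 0, 0],
  [0, 0, -1.3, 0, 0, 0, 0],
  [0, 0, -1.7, 0, 0, 0, 0],
])

```text
time: 19.07
position: [0.5341, -0.0349, 0.1863]
tool_rot: [0.999, 0.033, -0.001, -0.0]
ft_force: [-0.4, -0.3, -6.3]
grip_width: 0.0112
```

Call:
apply_moves([
  [0, 0, -0.4, 0, 0, 0, 0],
  [0, 0, -0.8, 0, 0, 0, 0],
  [0, 0, -1.2, 0, 0, 0, 0],
  [0, 0, -1.6, 0, 0, 0, 0],
  [0, 0, -2.0, 0, 0, 0, 0],
])

```text
time: 19.48
position: [0.5345, -0.0349, 0.207]
tool_rot: [0.999, 0.033, 0.0, 0.0]
ft_force: [0.3, -1.1, -6.9]
grip_width: 0.0112
```

Call:
apply_moves([
  [0, 0, -0.5, 0, 0, 0, 0],
  [0, 0, -1.0, 0, 0, 0, 0],
  [0, 0, -1.5, 0, 0, 0, 0],
  [0, 0, -2.0, 0, 0, 0, 0],
  [0, 0, -2.5, 0, 0, 0, 0],
])

```text
time: 19.9
position: [0.5346, -0.0349, 0.2321]
tool_rot: [0.999, 0.033, 0.0, 0.0]
ft_force: [0.2, 1.1, -7.0]
grip_width: 0.0111
```

Call:
apply_moves([
  [0, 0, -0.5, 0, 0, 0, 0],
  [0, 0, -1.0, 0, 0, 0, 0],
  [0, 0, -1.5, 0, 0, 0, 0],
  [0, 0, -1.9, 0, 0, 0, 0],
  [0, 0, -2.1, 0, 0, 0, 0],
])

```text
time: 20.32
position: [0.5349, -0.035, 0.2533]
tool_rot: [0.999, 0.033, 0.001, 0.0]
ft_force: [0.7, 0.0, -6.5]
grip_width: 0.0116
```

Call:
apply_moves([
  [0, 0, 0, 0, 0, 0, 0],
  [0, 0, 0, 0, 0, 0, 0],
  [0, 0, 0, 0, 0, 0, 0],
  [0, 0, 0, 0, 0, 0, 0],
  [0, 0, 0, 0, 0, 0, 0],
])

```text
time: 20.73
position: [0.5344, -0.0349, 0.2522]
tool_rot: [0.999, 0.033, -0.0, -0.0]
ft_force: [0.3, -0.1, -6.2]
grip_width: 0.0114
```

Run:
```python
from h import *
go([.535,-.0348,.25],3.7)
p,a=shot("wrist","w12"); p2,b=shot("scene","s12")
cv2.imwrite("pics/end.png",np.vstack([a[100:340,140:500],cv2.resize(b[160:360,180:480],(360,240))])); go([.535,-.0348,.25],3.7)
```

```text
go [ 0.06 -0.01  0.22] [-0.01  0.04  0.06] pos [ 0.5344 -0.0349  0.2522] F [ 0.3 -0.1 -6.2] w 0.0114 t 20.73
go [ 0.05 -0.01  0.23] [-0.01  0.03  0.06] pos [ 0.5345 -0.0349  0.2523] F [-0.1 -0.2 -7. ] w 0.0115 t 20.83
```

The viewer's limit is reached, so I check the hold numerically: where the caps are against where a level, fully lifted carrier would put them.

Run:
```python
from h import *
o=robot.get_obs(); c=np.array([.5347,-.0349,o["position"][2]-.1003]); r=R.from_euler('z',3.7,degrees=True)
for n,f in (("wrist","w12"),("scene","s12")):
    im=cv2.imread(f"pics/{f}.png"); p=robot.camera_params(n); h=cv2.cvtColor(im,cv2.COLOR_BGR2HSV); amb=(h[...,0]<=22)&(h[...,1]>90)&(h[...,2]>40)
    for x in(-.052,0,.052):
        for y,t in((.048,.046),(-.048,.039)):
            u=proj(p,c+r.apply([x,y,.004+t*.7])); print(n,x,y,u.round(),"amber px near",int(amb[max(0,int(u[1])-14):int(u[1])+14,int(u[0])-14:int(u[0])+14].sum()))
    # carrier top-plate corners (underside plane) and bar far end
    print("bar ends",proj(p,c+r.apply([.066,0,.108])),proj(p,c+r.apply([-.066,0,.108])))
    if n=="wrist":
        g=cv2.cvtColor(im,cv2.COLOR_BGR2GRAY); u=proj(p,c+r.apply([.066,0,.108])).astype(int); print(g[u[1]-15:u[1]+15,u[0]].tolist())
        print("amber blobs",[(b[0].tolist(),int(b[1])) for b in blobs(amb,30,5000,(150,60,500,340))])
    else:
        print("amber blobs",[(b[0].tolist(),int(b[1])) for b in blobs(amb,10,5000,(200,120,400,320))])
        g=h[...,2]; k=(g<60).astype(np.uint8)
q=robot.get_obs(); print(q["position"],q["ft_force"],q["moment"],np.abs(q["joint_velocities"]).max())
```

```text
wrist -0.052 0.048 [247. 346.] amber px near 0
wrist -0.052 -0.048 [398. 342.] amber px near 0
wrist 0 0.048 [242. 269.] amber px near 297
wrist 0 -0.048 [403. 267.] amber px near 454
wrist 0.052 0.048 [237. 181.] amber px near 63
wrist 0.052 -0.048 [409. 180.] amber px near 252
bar ends [324.12131148 168.45767271] [323.49676318 459.89350347]
[207, 212, 145, 86, 95, 98, 99, 99, 102, 100, 102, 100, 99, 105, 82, 50, 54, 59, 56, 63, 63, 63, 64, 64, 68, 69, 72, 73, 73, 72]
amber blobs [([251.25, 172.57], 964), ([398.26, 175.81], 387), ([249.68, 257.82], 1291), ([399.47, 259.84], 574), ([281.23, 328.93], 152), ([365.91, 328.98], 151)]
scene -0.052 0.048 [290. 186.] amber px near 44
scene -0.052 -0.048 [263. 213.] amber px near 56
scene 0 0.048 [310. 195.] amber px near 85
scene 0 -0.048 [283. 224.] amber px near 60
scene 0.052 0.048 [330. 205.] amber px near 122
scene 0.052 -0.048 [304. 234.] amber px near 47
bar ends [323.33364971 195.44577165] [269.16598766 169.96117677]
amber blobs [([305.12, 160.28], 109), ([287.38, 152.42], 24), ([274.54, 160.25], 57), ([295.52, 176.39], 31), ([285.64, 192.18], 11), ([308.27, 200.15], 81), ([329.68, 207.46], 122), ([261.93, 214.89], 56), ([281.95, 224.93], 60), ([302.74, 235.74], 47)]
[ 0.53445889 -0.03491648  0.25232028] [-0.08292755 -0.24840138 -6.98090148] [-0.01321814  0.02482967  0.04725805] 0.0014496307099478036
```

```bash
python3 -c "
from rig import robot
print(robot.hand_in()); o=robot.get_obs(); print(o['time'],o['position'],o['grip_width'])"
```

```text
the job is handed in; nothing more can be done
None
the job is handed in; nothing more can be done
```

Both loose vials are in their holes, and the job was handed in at about 21 s with the arm holding the carrier by its handle above the chiller.

- **Vials:** The wide vial was lowered until it met the bottom plate at the expected height with about 4 N. The slim vial was released about 8 mm above the plate to keep the gripper body clear of the handle. A fingertip press (13.5 N) then found its cap at the seated height.
- **Lift:** The handle rose 82 mm straight up, which puts the carrier's underside about 64 mm above the rim. The wrist load was 6.2–7.0 N, against about 6.4 N expected for the carrier with six vials.
- **Last checks:** In the scene camera, amber was found at all six predicted vial places, the clear ones within about 2 px. The bar end was within about 1 px in the wrist view. The arm was still, and the tool was tilted less than 0.1°.
- **Not confirmed:**
  - The picture limit was reached, so the final state was checked by numbers only.
  - In the wrist camera, the two vials nearest the robot are behind the gripper and show only as partial patches.
  - The bystander objects were not measured again at the end. No force reading between moves showed an unexpected contact.

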